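# Clamp a tailpipe onto a small engine's exhaust stub

### The arm

A 6-joint arm with a two-finger parallel gripper is mounted at the origin on the work surface. World frame = base frame: x ahead of the robot, y to its left, z up, the work surface at z = 0. Lengths are in m, angles in rad, forces in N, time in s.
With the tool pointing down it reaches from about 0.325 to 0.85 m from the base axis. Payload 4.4 kg.
Tool frame: the origin (TCP) lies at the centre of the arm's flange, where the gripper is bolted on; the fingertips stand 199 mm ahead of it and the grasp point (between the pads) lies 180 mm ahead of it; z points along the fingers, y is the line along which they close (so a half turn about z gives the same grasp; the last joint's range is limited). The gripper opens to 94 mm and grips with 3 to 60 N. Pads are 16 mm wide; open, the fingers measure 119 mm over their backs; the gripper's body (75 mm by 177 mm) begins 78 mm behind the grasp point.
Start: joints at [-0.15, 0.207, 1.542, -0, 1.393, -0.15], TCP at [0.575, -0, 0.405] pointing down, gripper open.
Joint ranges: [-2.73, 2.73], [-0.86, 2.22], [0.23, 2.46], [-1.11, 4.25], [0.08, 2.63], [-2.82, 2.82]. Speed limits (rad/s): [2.79, 2.79, 3.14, 3.14, 3.14, 3.14].

### API

Orientations are given as a unit quaternion [x, y, z, w].
In Python, from cell import robot, viewer, search_frame, silhouettes, pinpoint gives the robot as it stands.
- The arm moves only by the shell command python3 -m crank 'ROWS' [OPENING] [FORCE]. ROWS is a JSON object of lists of equal length, an entry for each row: "xyz": the shift along the tool's x, y, z in cm, a list of three; "rotation": the turn, a rotation vector about the tool's x, y, z in rad, a list of three. A call has 1 to 12 rows; each row is the pose to reach, as a shift and turn from the pose commanded when the call began, along the tool's axes at that moment; what a row does not reach only later rows make up. A row lasts 1/10 s, in which the tool goes at most 50 mm and 8.59 degrees, less where a joint would pass 70% of its speed; a pose out of reach is approached as far as the arm can. A call with a gripper value outside its range is refused whole. OPENING is the opening, from -1 (shut) to 1 (fully open), so that 0 is half open, set as the call begins (- or left out, the last holds). The fingers move at their own pace and stop on an object; FORCE is the grip in N (left out, the last holds). Time passes only in rows, so rows that repeat a pose let the fingers close. It gives the time, the measured TCP pose, the force, the opening and the grip force at its end, in the units of the state.
- robot.get_state(): the state, without advancing time (a new reading comes with each control period).
- viewer.grab_frame(name): name is "scene" or "side" or "wrist"; returns the picture (384x512x3 uint8, red, green, blue); there is no depth.
- viewer.calibration(name): a dict with "fov_y" (degrees; the focal length in pixels is half the picture's height over the tangent of half this angle, whatever the lens; pixels are square), "cx", "cy" (the principal point, pixels), "distortion" ([k1, k2, p1, p2, k3] as OpenCV has them; the pictures are not rectified), "R" (3x3) and "t" (3): a world point X has camera coordinates R X + t. Camera axes: x right, y down, z forward; pixel columns grow to the right and rows downward; lengths in m; the calibration is good to about 2 mm. A picture is of the moment at which its call begins: read the wrist's pose just before it. calibration takes no time and is no camera call; for the wrist camera it gives the pose at the moment of the call.
- robot.finish_job(): hands the job in; it is judged then, once.
Trained networks look in the newest picture that a camera, given by its name, has taken for a name from the list of things; names that differ only in an ending like _2 or _b are one class to them, and where a whole thing is asked for, a point or a joint stands for the part that bears it (a point fixed in the world has none). Each returns a list of dicts, best first, with "p" (0 to 1); they miss things now and then, are a little off and sometimes report something else, mostly with a low value. They report only what shows in the picture. A call takes as long as a camera call. They do not tell look-alikes from the thing itself.
- search_frame(camera, target): "rect" ([centre column, centre row, width, height] in pixels, round what is visible of it).
- silhouettes(camera, target): "pixels" (384x512 bool, what is visible of it) and "rect" ([centre column, centre row, width, height] in pixels, round what is visible of it).
- pinpoint(camera, target): "location" ([column, row] in pixels: a listed point, or the origin of a listed thing).
The state is a dict: "t": time; "joint_pos": joint angles; "joint_vel": joint speeds; "joint_efforts": joint torques, N m; "tool_pos": TCP position; "tool_rot": TCP orientation; "ft_force": force on the tool from outside, world axes, zero at the start; "torque": the same for the moment, N m; "width": opening from 0.0 (shut) to 1.0 (fully open); "gripper_force": force on a finger pad.
Only numpy, scipy, OpenCV 4.12 (cv2) and the standard library are available. Lean on these libraries where they do the work, as an engineer would, in place of code of your own. Each camera call takes 0.05 s, during which the arm holds its last target. There are 200 camera calls.

### The job

Slide the tailpipe, which lies loose in the V-blocks of the engine jig, along until its flange is home against the gasket of the engine's exhaust stub, and bed it there with a steady push of about 10 to 12 N held for a second (read the force while you hold; over 20 N crushes the gasket). Then swing the open half of the hinged clamp ring down over both flanges and press until it is fully seated (if it stops well short the pipe is not home: do not force it), and swing the wire latch up over the ring's lug until it has snapped over centre. Leave the clamp latched, let go, and leave the other things on the bench where they are.

Things in the scene. Friction and masses are not known exactly. Their poses are not given: they have to be found in the camera images.
- rig: Engine jig: wooden board 260 (x) by 430 mm (y), 16 mm thick, fixed. Origin on the bench top, turned only about z; 'board' x, y below are its axes. Both pipes lie on one line: board x = 0, 80 mm high, along y. From -y to +y: red engine block (y -230 to -140 mm, 135 mm high), steel exhaust stub with clamp ring, two V-blocks with the loose tailpipe.
- cradle_mid (a point): Point on the pipe line midway between the two V-blocks (each 12 mm long in y, centred 57 mm to -y and +y of this point). Between them the pipe is free all round, down to 16 mm height. Pinch the pipe across (fingers closing along board x) some 30 mm to +y of this point: 22 mm wide fingers then have about 70 mm of free travel to -y.
- stub_end (a point): NOMINAL centre of the gasket face, where the flanges meet. The stub is a slip fit in the engine: it truly sits up to 9 mm either way along board y (not reported, different each time, does not slip in use), and gasket, ring and latch sit off with it, so find it by feel. The stub's flange is 64 mm across. The gasket gives 6.5 N per mm and bottoms at 3.5 mm.
- tailpipe_mid (a point): Middle of the loose steel tailpipe: 42 mm across, 200 mm long, 0.35 to 0.6 kg, along board y, sliding on greased V-blocks (about 1 N). Its flange (64 mm across, 10 mm thick, conical back) has its face 100 mm to -y of this point; gap to the gasket at start 15 to 55 mm. Let go, it springs back a little; the ring draws it in again if within 2 mm of the gasket.
- ring_hinge (a point): NOMINAL middle of the hinge of the ring's upper half: axis along board y, on the far (+x) side, 80 mm high. The ring is steel, outer radius 42 mm about the pipe line, 38 mm wide in y. Its free end (-x side) carries the lug: a round bar 14 mm across, 18 mm long along y, at board x = -56 mm, height 82 mm when shut. If the pipe is not home the half ring sits on the flange rim, about 0.25 rad open.
- jaw (a joint): Upper half ring, rad: 0 = seated, grows as it opens up and over to +x; starts at 0.75 to 1.1, goes down to -0.04 if pressed. Stays where left (hinge friction 0.15 Nm). Its handle is the tab (see shut_tab_end). The last 0.05 rad wedge the flanges together: 5 to 10 N at the tab, and it may creep back a little when let go. Seated means below 0.03.
- shut_tab_end (a point): NOMINAL place of the tab's end when the half ring is shut (fixed to the board; at joint angle a the end has turned by a about ring_hinge, up and to +x). The tab is a flat tongue 16 mm wide (y), 6 mm thick, standing 28 mm radially out of the ring, 115 deg round from +x over the top. Push its +x face from behind, fingertip low near the ring, towards -x and down; pushing the end from above can jam.
- latch_pivot (a point): NOMINAL middle of the latch's pivot: axis along board y, near (-x) side, 32 mm high. The latch is a dark steel loop: two arms 15.5 mm to either side, a cross bar 8 mm thick 58.5 mm from the pivot, and beyond it a thumb plate 30 mm wide (y), 3 mm thick, 60 to 84.5 mm from the pivot. At joint angle a the loop leans (0.194 - a) rad from upright towards +x.
- bail (a joint): The latch, rad: 0 = latched on its stop, grows as it swings out to -x and down; starts at 0.5 to 0.85. Push the plate's -x face towards +x; over the last 0.35 rad keep the fingertip above 94 mm height (the lug is below). The bar meets the lug at about 0.25, must be forced over it (5 to 15 N), and is over centre and stays below 0.11. If the ring is over 0.03 open it jams on the lug.
- spanner: bystander: open-ended steel spanner 150 mm long lying flat on the jig board's far (+x) edge; leave it alone
- spare_gasket: bystander: black rubber ring 64 mm across, 6 mm thick, lying flat on the jig board on its near (-x) side beside the pipe; leave it alone
- socket: bystander: steel socket, a plain cylinder 26 mm across and 28 mm tall, standing on the jig board's far (+x) edge; leave it alone
- bolt_jar: bystander: clear jar with dark cap, 64 mm across, 85 mm tall, standing on the bench; leave it alone
- spray_can: bystander: yellow spray can, 60 mm across, 170 mm tall, standing on the bench; leave it alone
- screwdriver: bystander: screwdriver lying on the bench; leave it alone
- mug: bystander: blue mug, 82 mm across, 90 mm tall; leave it alone
Not all that is in view belongs to the job. What is shaped like the part that bears tailpipe_mid but orange or turquoise is not meant.

How it is judged:
On the way, in this order (a step that is already met when the one before it is completed fails the run):
1. the tailpipe is slid home and pressed steadily on the gasket, the ring still open (y of tailpipe_mid in the frame of rig below 0.051 m and value of joint jaw above 0.3 rad and contact force between tailpipe and rig above 6 N), for 0.3 s.
2. the half ring is swung down and seated over both flanges, before the latch is over (value of joint jaw below 0.03 rad and value of joint bail above 0.11 rad), for 0.2 s.
3. the latch is snapped over the lug (value of joint jaw below 0.03 rad and value of joint bail below 0.06 rad), for 0.2 s.
At the end, for the whole second after the job is handed in: the ring is seated over both flanges (jaw below 0.03 rad), the latch is home past centre (bail below 0.06 rad), and the tailpipe is up against the stub inside the ring (its middle between 24 and 51 mm along the board's y) (all of step 3 and y of tailpipe_mid in the frame of rig between 0.024 and 0.051 m); the robot touches nothing.
It fails at once if the tailpipe is rammed against the stub while the ring is still open (value of joint jaw above 0.3 rad and contact force between tailpipe and rig above 20 N).
It fails at once if the ring is forced down on the flanges too hard (the loads of ring, gasket and stub on the tailpipe added up) (contact force between tailpipe and rig above 75 N).
It fails at once if a bystander is shifted by over 30 mm (distance of any of spanner, spare_gasket, socket, bolt_jar, spray_can, screwdriver, mug from where it was at the start of the episode above 0.03 m).
It also fails if it takes over 70 s, if anything falls off the work surface, if the arm or the gripper's body presses on something with over 40 N, if the wrist force passes 120 N, or if a joint passes its speed limit or range.

## Working session

There is one attempt and no reset: what is moved stays moved. The work goes in short steps, Python scripts to look and compute and a shell command to move; the robot and the scene stay as the last step left them, time stands still between calls to the robot, and variables do not carry over. Pictures are saved under pics/ and viewed, at most 10 in all, crops included, and the job is handed in when it is done.

```bash
ls; mkdir -p pics
cat > h.py <<'E'
import numpy as np, cv2, json
from scipy.spatial.transform import Rotation as Ro
from cell import robot, viewer, search_frame, silhouettes, pinpoint
def K(c):
    f=192/np.tan(np.radians(c['fov_y'])/2); return np.array([[f,0,c['cx']],[0,f,c['cy']],[0,0,1.]])
def ray(c,px):
    u=cv2.undistortPoints(np.array([[px]],float),K(c),np.array(c['distortion'],float))[0,0]
    R=np.array(c['R']);t=np.array(c['t']); return -R.T@t, R.T@np.array([u[0],u[1],1.])
def onz(c,px,z):
    o,d=ray(c,px); return o+d*(z-o[2])/d[2]
def proj(c,X):
    return cv2.projectPoints(np.array([X],float),cv2.Rodrigues(np.array(c['R']))[0],np.array(c['t'],float),K(c),np.array(c['distortion'],float))[0].ravel()
def tri(obs):
    A=np.zeros((3,3));b=np.zeros(3)
    for c,px in obs:
        o,d=ray(c,px);d/=np.linalg.norm(d);P=np.eye(3)-np.outer(d,d);A+=P;b+=P@o
    X=np.linalg.solve(A,b); return X,[np.round(proj(c,X)-px,1).tolist() for c,px in obs]
E
cat > a.py <<'E'
from h import *
P={}
for cam in ['scene','side','wrist']:
    c=viewer.calibration(cam); im=viewer.grab_frame(cam); cv2.imwrite(f'pics/{cam}0.png',im[:,:,::-1])
    print(cam,'pos',np.round(-np.array(c['R']).T@np.array(c['t']),3))
    for n,z in [('rig',0),('cradle_mid',.08),('stub_end',.08),('tailpipe_mid',.08),('ring_hinge',.08),('shut_tab_end',None),('latch_pivot',.032)]:
        for r in pinpoint(cam,n)[:3]:
            print(n,round(r['p'],2),np.round(r['location'],1), np.round(onz(c,r['location'],z),3) if z is not None else '')
            P.setdefault(n,[]).append((cam,r['p'],r['location']))
E
python3 a.py; python3 -c "
import cv2,numpy as np
a=[cv2.imread(f'pics/{c}0.png') for c in ['scene','side']]
cv2.imwrite('pics/m0.png',cv2.resize(np.vstack(a),None,fx=.78,fy=.78))"
```

```text
pics
scene pos [ 0.887 -0.616  1.106]
rig 0.87 [260.3 240. ] [ 0.606 -0.064  0.   ]
cradle_mid 0.85 [277.  211.7] [0.619 0.016 0.08 ]
stub_end 0.78 [245.9 233.6] [ 0.576 -0.108  0.08 ]
tailpipe_mid 0.71 [223.5 138. ] [0.282 0.204 0.08 ]
tailpipe_mid 0.7 [276.6 208.2] [0.611 0.028 0.08 ]
tailpipe_mid 0.66 [138.4 233.6] [ 0.289 -0.285  0.08 ]
ring_hinge 0.95 [257.3 242.8] [ 0.623 -0.117  0.08 ]
shut_tab_end 0.73 [159.1 333. ] 
latch_pivot 0.91 [232.7 231.8] [ 0.52  -0.101  0.032]
side pos [-0.006 -0.774  1.143]
rig 0.81 [268.3 226.2] [ 0.583 -0.061  0.   ]
cradle_mid 0.77 [260.2 197.2] [0.599 0.009 0.08 ]
stub_end 0.66 [275.6 223. ] [ 0.57  -0.114  0.08 ]
stub_end 0.66 [290.1 221.1] [ 0.613 -0.136  0.08 ]
tailpipe_mid 0.69 [144.1 210.9] [0.243 0.193 0.08 ]
tailpipe_mid 0.67 [262.1 191.9] [0.62  0.025 0.08 ]
tailpipe_mid 0.6 [330.8 326.3] [ 0.464 -0.488  0.08 ]
ring_hinge 0.78 [291.3 222. ] [ 0.614 -0.142  0.08 ]
ring_hinge 0.71 [257.6 198.7] [0.588 0.008 0.08 ]
shut_tab_end 0.83 [268.4 211.1] 
latch_pivot 0.8 [260.4 238. ] [ 0.515 -0.105  0.032]
wrist pos [0.576 0.074 0.385]
stub_end 0.98 [258.  291.5] [ 0.577 -0.12   0.08 ]
tailpipe_mid 0.79 [295.8 166.7] [0.614 0.017 0.08 ]
tailpipe_mid 0.3 [376.2 155.3] [0.692 0.029 0.08 ]
ring_hinge 0.68 [303.  296.8] [ 0.627 -0.127  0.08 ]
shut_tab_end 0.76 [226.9 320.9] 
latch_pivot 0.6 [211.3 254.4] [ 0.521 -0.1    0.032]
```

View pics/m0.png

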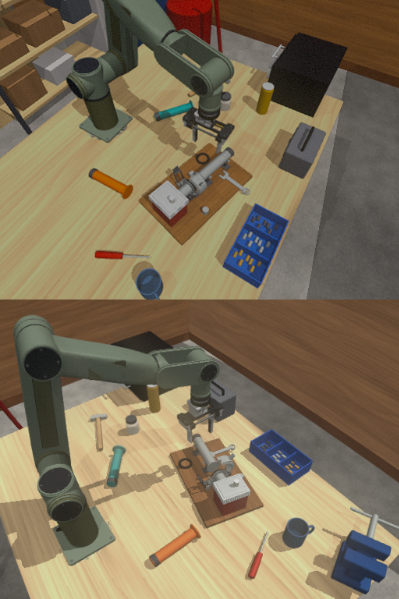

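The picture shows the jig in the middle, with the engine block at lower left in the scene view (about 170,200), the tailpipe running to the upper right, and orange and turquoise decoys beside it. Next I'll triangulate and look at the wrist view.

```bash
cat > b.py <<'E'
from h import *
C={k:viewer.calibration(k) for k in ['scene','side','wrist']}
O={'cradle_mid':dict(scene=[277,211.7],side=[260.2,197.2]),
'stub_end':dict(scene=[245.9,233.6],side=[275.6,223],wrist=[258,291.5]),
'tailpipe_mid':dict(scene=[276.6,208.2],side=[262.1,191.9],wrist=[295.8,166.7]),
'ring_hinge':dict(scene=[257.3,242.8],side=[291.3,222],wrist=[303,296.8]),
'shut_tab_end':dict(side=[268.4,211.1],wrist=[226.9,320.9]),
'latch_pivot':dict(scene=[232.7,231.8],side=[260.4,238],wrist=[211.3,254.4]),
'rig':dict(scene=[260.3,240],side=[268.3,226.2])}
for n,o in O.items():
    X,e=tri([(C[k],p) for k,p in o.items()]); print(n,np.round(X,3),e)
print(robot.get_state())
print({k:C['wrist'][k] for k in ('fov_y','R','t')})
cv2.imwrite('pics/w0b.png',cv2.resize(cv2.imread('pics/wrist0.png'),None,fx=1.5,fy=1.5))
E
python3 b.py
```

```text
cradle_mid [0.613 0.029 0.056] [[-0.2, 0.6], [-0.3, -0.5]]
stub_end [ 0.575 -0.114  0.083] [[-1.3, 0.7], [1.1, -1.4], [-2.4, -3.6]]
tailpipe_mid [0.614 0.019 0.09 ] [[-0.4, 0.4], [-0.4, -0.3], [1.3, -0.1]]
ring_hinge [ 0.624 -0.127  0.075] [[-1.5, 3.2], [-0.7, -3.2], [-3.3, -2.3]]
shut_tab_end [ 0.548 -0.105  0.148] [[0.7, -0.2], [-2.5, -1.4]]
latch_pivot [ 0.519 -0.101  0.027] [[-0.3, 0.4], [0.2, -0.5], [-0.9, -0.8]]
rig [ 0.598 -0.046 -0.028] [[0.3, -0.8], [0.5, 0.6]]
{'t': 1.2, 'joint_pos': array([-1.50490193e-01,  2.06575064e-01,  1.54147637e+00, -2.97231347e-06,
        1.39348974e+00, -1.50544843e-01]), 'joint_vel': array([-0.00043867, -0.00208405, -0.00064269, -0.00176407, -0.00101998,
       -0.00191396]), 'joint_efforts': array([ 2.38539906e-04, -3.70887315e+01, -2.81763697e+01,  6.98057958e-02,
        2.76306120e-02, -4.86712452e-05]), 'tool_pos': array([ 5.75009204e-01, -7.49363465e-06,  4.04672077e-01]), 'tool_rot': array([7.07087274e-01, 7.07126288e-01, 1.40882125e-05, 2.15921154e-05]), 'ft_force': array([0.00564271, 0.1423198 , 0.07565464]), 'torque': array([ 0.01242417,  0.00232705, -0.01526971]), 'gripper_force': 0.0, 'width': 0.9993213289145457}
{'fov_y': 62.22731476942163, 'R': array([[ 9.99999664e-01,  6.08451890e-04, -5.50221957e-04],
       [ 7.29751376e-04, -9.66185028e-01,  2.57848714e-01],
       [-3.74727679e-04, -2.57849028e-01, -9.66185147e-01]]), 't': array([-0.575548  , -0.02803901,  0.39120605])}
```

```bash
sleep 3; ls pics
```

```text
m0.png
scene0.png
side0.png
w0b.png
wrist0.png
```

View pics/wrist0.png

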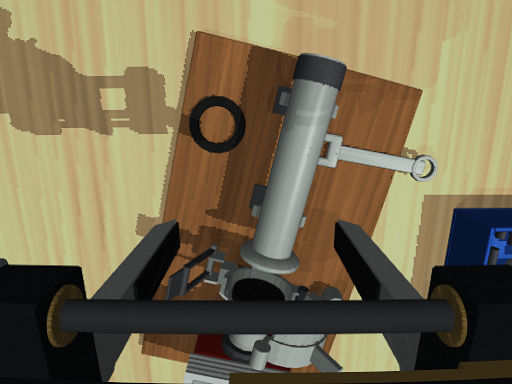

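The wrist view shows the pipe running from its flange (270,262) to its far end (320,65), with V-blocks near rows 100 and 200. The board's +y corners are at (193,30) and (422,90). The spanner head, at (330,150), lies low beside the pipe. I'll get the board pose from the corners.

```bash
cat > c.py <<'E'
from h import *
c=viewer.calibration('wrist')
a=onz(c,[194,30],.016);b=onz(c,[422,90],.016);l=onz(c,[142.5,352],.016)
print(a,b,l,np.linalg.norm(a-b))
print('yaw edge',np.arctan2((b-a)[1],(b-a)[0]),'yaw left',np.arctan2(-(a-l)[0],(a-l)[1]))
m=silhouettes('wrist','tailpipe_mid')
for r in m[:2]:
    print(r['p'],r['rect'])
# fit board pose from points
W={'stub':([.576,-.114],0),'tp':([.614,.019],0),'cr':([.611,.014],0)}
th=np.arctan2((b-a)[1],(b-a)[0])
for th in (th,-.26):
    ex=np.array([np.cos(th),np.sin(th)]);ey=np.array([-np.sin(th),np.cos(th)])
    o=(a+b)[:2]/2-.215*ey
    print('th',th,'o',o)
    for n,p in dict(stub=[.575,-.114],tp=[.614,.019],cr=[.611,.016],hinge=[.624,-.127],piv=[.519,-.102],tab=[.548,-.105]).items():
        d=np.array(p)-o; print(n,np.round([d@ex,d@ey],4))
# pipe edges
im=m[0]['pixels']; mm=min(m,key=lambda r:abs(r['rect'][0]-295))['pixels']
for row in (90,130,170,210,235):
    xs=np.where(mm[row])[0]
    if len(xs): print(row,xs.min(),xs.max(),np.round(onz(c,[(xs.min()+xs.max())/2,row],.085),4))
E
python3 c.py
```

```text
[0.50850196 0.15440915 0.016     ] [0.76174609 0.09374847 0.016     ] [ 0.4138892 -0.2606133  0.016    ] 0.26040796229596996
yaw edge -0.23510469543404722 yaw left -0.2241397243600339
0.94 [293.9, 163.1, 106.3, 220.0]
th -0.23510469543404722 o [ 0.58504089 -0.08500653]
stub [-0.003  -0.0305]
tp [0.0039 0.1079]
cr [0.0017 0.1043]
hinge [ 0.0477 -0.0318]
piv [-0.0603 -0.0319]
tab [-0.0314 -0.0281]
th -0.26 o [ 0.5798517  -0.08369503]
stub [ 0.0031 -0.0305]
tp [0.0066 0.108 ]
cr [0.0045 0.1044]
hinge [ 0.0538 -0.0305]
piv [-0.0541 -0.0333]
tab [-0.0253 -0.0288]
90 291 338 [0.628  0.0889 0.085 ]
130 281 326 [0.6193 0.0531 0.085 ]
170 270 315 [0.6101 0.0152 0.085 ]
210 262 302 [ 0.6009 -0.0251  0.085 ]
235 254 295 [ 0.5939 -0.0518  0.085 ]
```

Pipe line: yaw about -0.236, passing through (0.610, 0.015). That gives a grasp point near (0.620, 0.049). I'll move above it and check the V-blocks from there.

```bash
python3 -m crank '{"xyz":[[1.6,1.5,1.5],[3.2,3.0,3.0],[4.9,4.5,4.5],[4.9,4.5,4.5],[4.9,4.5,4.5]],"rotation":[[0,0,0.08],[0,0,0.16],[0,0,0.236],[0,0,0.236],[0,0,0.236]]}' 1 20
cat > d.py <<'E'
from h import *
s=robot.get_state(); print(s['tool_pos'],Ro.from_quat(s['tool_rot']).as_matrix().round(3).tolist())
c=viewer.calibration('wrist'); im=viewer.grab_frame('wrist')
cv2.imwrite('pics/w1.png',im[:,:,::-1])
for n in ('cradle_mid','tailpipe_mid','stub_end','ring_hinge','latch_pivot'):
    for r in pinpoint('wrist',n)[:1]: print(n,r['p'],r['location'],onz(c,r['location'],.032 if n[0]=='l' else .08))
E
python3 d.py
```

```text
t: 1.75
tool_pos: [0.6199, 0.0491, 0.3592]
tool_rot: [0.785, 0.62, -0.001, -0.0]
ft_force: [0.0, -0.2, 1.0]
width: 1.002
gripper_force: 0.0
[0.61985129 0.04909328 0.35916414] [[0.232, 0.973, -0.002], [0.973, -0.232, -0.0], [-0.001, -0.001, -1.0]]
tailpipe_mid 0.83 [256.8, 233.1] [0.61281265 0.01674388 0.08      ]
stub_end 0.93 [252.9, 361.9] [ 0.57686292 -0.11776595  0.08      ]
ring_hinge 0.89 [300.1, 358.0] [ 0.62383156 -0.12405279  0.08      ]
latch_pivot 0.88 [202.3, 327.4] [ 0.5206677  -0.10131624  0.032     ]
```

View pics/w1.png

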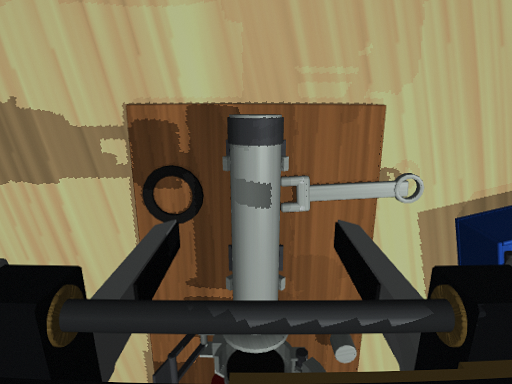

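The view shows the pipe centred on column 256 and upright, so yaw is right. V-block horns are near rows 162 and 283, and the board's +y edge is at row 103.

```bash
cat > e.py <<'E'
from h import *
c=viewer.calibration('wrist')
ex=np.array([.9723,-.2338]);ey=np.array([.2338,.9723]);o=np.array([.6101,.0152])
for px,z in [([257,162],.07),([257,162],.05),([257,283],.07),([257,283],.05),([257,116],.09),([257,345],.08),([255,103],.016),([226,162],.07),([288,162],.07),([230,283],.07),([284,283],.07),([230,240],.1),([282,240],.1),([257,240],.08)]:
    p=onz(c,px,z)[:2]; d=p-o; print(px,z,np.round(p,4),'board dx,dy',np.round([d@ex,d@ey],4))
E
python3 e.py; python3 -c "
import cv2;a=cv2.imread('pics/w1.png')[100:384,150:370];cv2.imwrite('pics/w1c.png',cv2.resize(a,None,fx=2.1,fy=2.1,interpolation=2))"
```

```text
[257, 162] 0.07 [0.628  0.0753] board dx,dy [0.0034 0.0626]
[257, 162] 0.05 [0.6273 0.072 ] board dx,dy [0.0034 0.0592]
[257, 283] 0.07 [ 0.6007 -0.0386] board dx,dy [ 0.0034 -0.0545]
[257, 283] 0.05 [ 0.5979 -0.0503] board dx,dy [ 0.0035 -0.0666]
[257, 116] 0.09 [0.6371 0.1135] board dx,dy [0.0033 0.1019]
[257, 345] 0.08 [ 0.5859 -0.1003] board dx,dy [ 0.0034 -0.1179]
[255, 103] 0.016 [0.6379 0.1241] board dx,dy [0.0015 0.1124]
[226, 162] 0.07 [0.6021 0.0816] board dx,dy [-0.0233  0.0627]
[288, 162] 0.07 [0.654  0.0691] board dx,dy [0.0301 0.0627]
[230, 283] 0.07 [ 0.5755 -0.0326] board dx,dy [-0.0225 -0.0545]
[284, 283] 0.07 [ 0.6259 -0.0447] board dx,dy [ 0.0293 -0.0546]
[230, 240] 0.1 [0.5926 0.0228] board dx,dy [-0.0188  0.0033]
[282, 240] 0.1 [0.634  0.0128] board dx,dy [0.0238 0.0033]
[257, 240] 0.08 [0.6121 0.0091] board dx,dy [ 0.0034 -0.0055]
```

View pics/w1c.png

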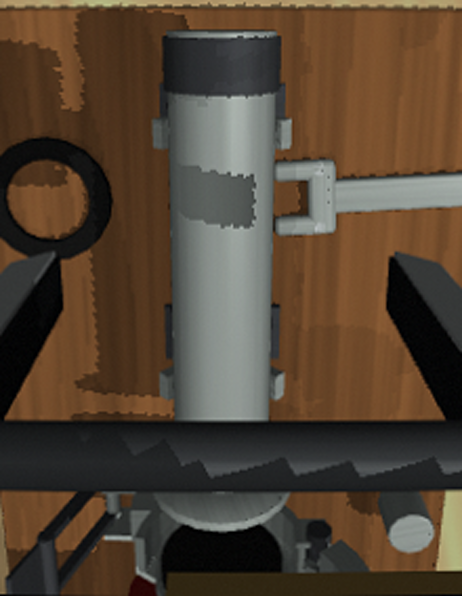

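Cradle mid is about (0.614, 0.018). The tool is 31 mm to +y of it and the pipe is 1–2 mm to tool +y. I'll lower and pinch.

```bash
python3 -m crank '{"xyz":[[0,0.15,4],[0,0.15,8],[0,0.15,9.9],[0,0.15,9.9],[0,0.15,9.9]],"rotation":[[0,0,0],[0,0,0],[0,0,0],[0,0,0],[0,0,0]]}' 1 20 && python3 -m crank '{"xyz":[[0,0,0],[0,0,0],[0,0,0],[0,0,0],[0,0,0],[0,0,0],[0,0,0],[0,0,0]],"rotation":[[0,0,0],[0,0,0],[0,0,0],[0,0,0],[0,0,0],[0,0,0],[0,0,0],[0,0,0]]}' -1 25
```

```text
t: 2.55
tool_pos: [0.6217, 0.0483, 0.2613]
tool_rot: [0.786, 0.619, 0.0, 0.0]
ft_force: [0.5, 1.3, 0.7]
width: 1.004
gripper_force: 0.0
t: 3.35
tool_pos: [0.6198, 0.0492, 0.2602]
tool_rot: [0.785, 0.619, -0.002, -0.003]
ft_force: [-6.0, 0.9, 3.9]
width: 0.436
gripper_force: 25.0
```

```bash
python3 -m crank '{"xyz":[[-0.4,-0.15,0],[-0.8,-0.15,0],[-1.2,-0.15,0],[-1.6,-0.15,0],[-2.0,-0.15,0],[-2.0,-0.15,0]],"rotation":[[0,0,0],[0,0,0],[0,0,0],[0,0,0],[0,0,0],[0,0,0]]}'
```

```text
t: 3.95
tool_pos: [0.6144, 0.0295, 0.2603]
tool_rot: [0.786, 0.619, -0.001, -0.001]
ft_force: [-3.7, 2.4, 2.5]
width: 0.446
gripper_force: 25.0
```

```bash
R='"rotation":[[0,0,0],[0,0,0],[0,0,0],[0,0,0]]'; python3 -m crank '{"xyz":[[-0.2,-0.1,0],[-0.4,-0.1,0],[-0.6,-0.1,0],[-0.6,-0.1,0]],"rotation":[[0,0,0],[0,0,0],[0,0,0],[0,0,0]]}'; python3 -m crank '{"xyz":[[-0.1,0,0],[-0.2,0,0],[-0.3,0,0],[-0.3,0,0]],"rotation":[[0,0,0],[0,0,0],[0,0,0],[0,0,0]]}'
```

```text
t: 4.35
tool_pos: [0.6126, 0.0236, 0.2604]
tool_rot: [0.786, 0.619, -0.001, -0.0]
ft_force: [-3.7, 2.1, 0.4]
width: 0.437
gripper_force: 25.0
t: 4.75
tool_pos: [0.612, 0.0209, 0.2604]
tool_rot: [0.785, 0.619, -0.0, -0.0]
ft_force: [-3.4, 1.6, 0.4]
width: 0.441
gripper_force: 25.0
```

```bash
for i in 1; do python3 -m crank '{"xyz":[[-0.1,0,0],[-0.2,0,0],[-0.3,0,0],[-0.3,0,0]],"rotation":[[0,0,0],[0,0,0],[0,0,0],[0,0,0]]}' | grep -E "pos|force"; python3 -m crank '{"xyz":[[-0.1,0,0],[-0.2,0,0],[-0.2,0,0],[-0.2,0,0]],"rotation":[[0,0,0],[0,0,0],[0,0,0],[0,0,0]]}' | grep -E "pos|force"; python3 -m crank '{"xyz":[[-0.1,0,0],[-0.2,0,0],[-0.2,0,0],[-0.2,0,0]],"rotation":[[0,0,0],[0,0,0],[0,0,0],[0,0,0]]}' | grep -E "pos|force"; done
```

```text
tool_pos: [0.6113, 0.018, 0.2604]
ft_force: [-3.8, 2.8, 0.3]
gripper_force: 25.0
tool_pos: [0.6108, 0.0161, 0.2604]
ft_force: [-5.0, 2.8, 1.1]
gripper_force: 25.0
tool_pos: [0.6103, 0.0142, 0.2604]
ft_force: [-4.1, 2.3, 1.8]
gripper_force: 25.0
```

```bash
python3 -m crank '{"xyz":[[-0.1,-0.05,0],[-0.2,-0.1,0],[-0.2,-0.1,0],[-0.2,-0.1,0]],"rotation":[[0,0,0],[0,0,0],[0,0,0],[0,0,0]]}' | grep -E "pos|force"; python3 -m crank '{"xyz":[[-0.1,0,0],[-0.2,0,0],[-0.2,0,0],[-0.2,0,0]],"rotation":[[0,0,0],[0,0,0],[0,0,0],[0,0,0]]}' | grep -E "pos|force"
```

```text
tool_pos: [0.6094, 0.012, 0.2605]
ft_force: [-1.4, -0.9, -2.8]
gripper_force: 25.0
tool_pos: [0.6089, 0.0103, 0.2607]
ft_force: [-0.2, -0.3, -3.7]
gripper_force: 25.0
```

```bash
python3 -m crank '{"xyz":[[-0.1,0,0],[-0.2,0,0],[-0.2,0,0],[-0.2,0,0]],"rotation":[[0,0,0],[0,0,0],[0,0,0],[0,0,0]]}' | grep -E "pos|force"
```

```text
tool_pos: [0.6084, 0.0085, 0.2607]
ft_force: [0.9, -0.1, -3.7]
gripper_force: 25.0
```

```bash
python3 -m crank '{"xyz":[[-0.1,0,0],[-0.2,0,0],[-0.2,0,0],[-0.2,0,0]],"rotation":[[0,0,0],[0,0,0],[0,0,0],[0,0,0]]}' | grep -E "pos|force";  python3 -m crank '{"xyz":[[-0.1,0,0],[-0.2,0,0],[-0.2,0,0],[-0.2,0,0]],"rotation":[[0,0,0],[0,0,0],[0,0,0],[0,0,0]]}' | grep -E "pos|force"
```

```text
tool_pos: [0.6079, 0.0069, 0.2608]
ft_force: [1.5, 1.9, -3.1]
gripper_force: 25.0
tool_pos: [0.6076, 0.0057, 0.2607]
ft_force: [2.2, 5.8, -2.5]
gripper_force: 25.0
```

Contact: the axial force is now about 6 N. I'll step up to about 11.

```bash
python3 -m crank '{"xyz":[[-0.1,0,0],[-0.2,0,0],[-0.25,0,0],[-0.25,0,0],[-0.25,0,0]],"rotation":[[0,0,0],[0,0,0],[0,0,0],[0,0,0],[0,0,0]]}' | grep -E "pos|force"
```

```text
tool_pos: [0.6072, 0.0045, 0.2608]
ft_force: [4.0, 9.4, -4.1]
gripper_force: 25.0
```

```bash
python3 -m crank '{"xyz":[[-0.06,0,0],[-0.06,0,0],[-0.06,0,0],[-0.06,0,0],[-0.06,0,0],[-0.06,0,0],[-0.06,0,0],[-0.06,0,0],[-0.06,0,0],[-0.06,0,0]],"rotation":[[0,0,0],[0,0,0],[0,0,0],[0,0,0],[0,0,0],[0,0,0],[0,0,0],[0,0,0],[0,0,0],[0,0,0]]}' | grep -E "pos|force"
```

```text
tool_pos: [0.6071, 0.0043, 0.2608]
ft_force: [3.6, 10.3, -4.3]
gripper_force: 25.0
```

```bash
python3 -m crank '{"xyz":[[0,0,0],[0,0,0],[0,0,0]],"rotation":[[0,0,0],[0,0,0],[0,0,0]]}' | grep -E "pos|force"
```

```text
tool_pos: [0.6071, 0.0042, 0.2608]
ft_force: [3.2, 10.9, -4.0]
gripper_force: 25.0
```

Seated: about 11 N held for more than a second. I'll ease off and release. The gasket face is at dy about -0.143 from my line point, so the stub sits 6–9 mm to -y of nominal.

```bash
python3 -m crank '{"xyz":[[0.1,0,0],[0.2,0,0],[0.3,0,0],[0.35,0,0],[0.35,0,0],[0.35,0,0]],"rotation":[[0,0,0],[0,0,0],[0,0,0],[0,0,0],[0,0,0],[0,0,0]]}' | grep -E "pos|force"; python3 -m crank '{"xyz":[[0,0,0],[0,0,0],[0,0,0],[0,0,0]],"rotation":[[0,0,0],[0,0,0],[0,0,0],[0,0,0]]}' 0.3 | grep -E "pos|force|wid"
```

```text
tool_pos: [0.6076, 0.0059, 0.2608]
ft_force: [3.1, 5.8, -3.2]
gripper_force: 25.0
tool_pos: [0.6075, 0.0046, 0.261]
ft_force: [-0.3, -0.2, 0.0]
width: 0.649
gripper_force: 0.0
```

Released; the pipe should sit near the gasket. I'll go up, close the fingers, move near the ring and look at it.

```bash
python3 -m crank '{"xyz":[[0,0,-4.5],[0,0,-9],[0,0,-13.5],[-3,0,-18],[-7,0,-18],[-9.7,0,-18],[-9.7,0,-18],[-9.7,0,-18],[-9.7,0,-18]],"rotation":[[0,0,0],[0,0,0],[0,0,0],[0,0,0],[0,0,0],[0,0,0],[0,0,0],[0,0,0],[0,0,0]]}' -1 30
cat > f.py <<'E'
from h import *
c=viewer.calibration('wrist'); im=viewer.grab_frame('wrist')
cv2.imwrite('pics/w2.png',cv2.resize(im[:,:,::-1],None,fx=1.5,fy=1.5))
ex=np.array([.9723,-.2338]);ey=np.array([.2338,.9723]);o=np.array([.6101,.0152])
def bd(X): d=np.array(X)[:2]-o; return np.round([d@ex,d@ey],4)
for n,z in dict(tailpipe_mid=.08,stub_end=.08,ring_hinge=.08,latch_pivot=.032).items():
    for r in pinpoint('wrist',n)[:1]: print(n,r['p'],r['location'],bd(onz(c,r['location'],z)))
for n in ('jaw','bail','tailpipe_mid'):
    for r in silhouettes('wrist',n)[:1]: print(n,r['p'],r['rect'])
cs=viewer.calibration('side'); im=viewer.grab_frame('side')
cv2.imwrite('pics/s2.png',cv2.resize(im[140:300,190:360,::-1],None,fx=3.5,fy=3.5,interpolation=2))
E
python3 f.py
```

```text
t: 11.65
tool_pos: [0.5848, -0.0884, 0.4402]
tool_rot: [0.785, 0.619, -0.0, -0.001]
ft_force: [0.6, -0.2, 0.5]
width: 0.004
gripper_force: 0.0
tailpipe_mid 0.73 [258.8, 117.1] [ 0.0023 -0.0428]
ring_hinge 0.58 [300.1, 200.3] [ 0.0487 -0.1334]
latch_pivot 0.61 [210.7, 189.5] [-0.0579 -0.1337]
jaw 0.61 [304.4, 221.2, 73.3, 63.3]
bail 0.91 [190.5, 203.8, 45.6, 44.7]
tailpipe_mid 0.97 [82.2, 343.1, 118.2, 21.1]
```

View pics/w2.png

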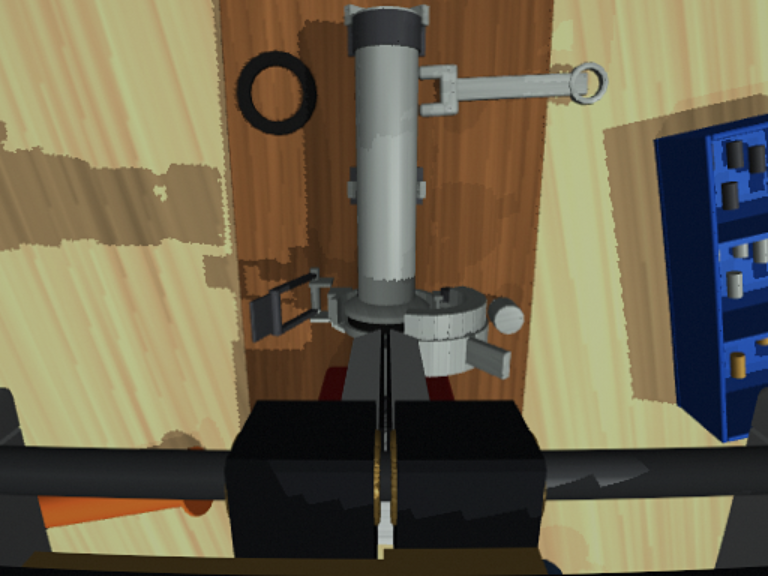

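View pics/s2.png

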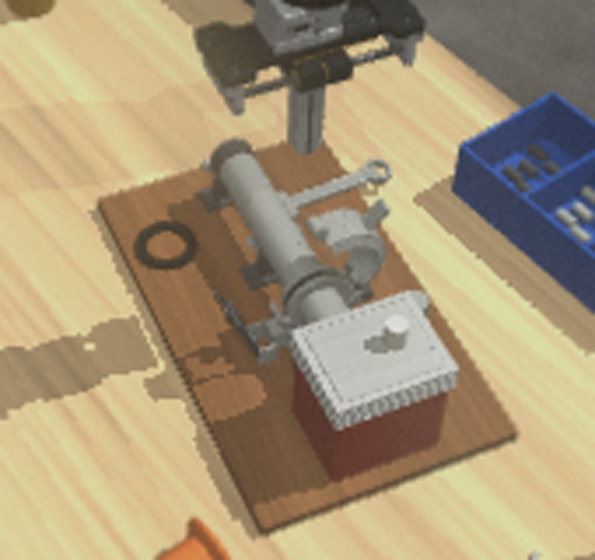

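Wrist view: the pipe flange is up against the ring region at (380,305). The open half ring is to the right, with its tab ending at about (508,365). The latch plate is at (268,315). The side view agrees. Next I'll solve for the jaw and bail angles and the ring's y.

```bash
cat > g.py <<'E'
from h import *
from scipy.optimize import least_squares
c=viewer.calibration('wrist')
ex=np.array([.9723,-.2338]);ey=np.array([.2338,.9723]);o=np.array([.6101,.0152])+.0024*ex
W=lambda x,y,z: np.r_[o+x*ex+y*ey,z]
def rot(x,z,a): return x*np.cos(a)+z*np.sin(a), -x*np.sin(a)+z*np.cos(a)
def end(a,y,hx,w=0,t=0):
    r=np.radians(115); u=np.array([np.cos(r),np.sin(r)]); n=np.array([u[1],-u[0]])
    p=.07*u+n*t; x,z=rot(p[0]-hx,p[1],a); return W(hx+x,y+w,.08+z)
def plate(a,y,rr): th=.194-a; return W(-.058+rr*np.sin(th),y,.032+rr*np.cos(th))
for hx in (.044,.046,.05):
    s=least_squares(lambda v:proj(c,end(v[0],v[1],hx))-np.array([508,365])/1.5,[.9,-.14],x_scale=[1,.1]); print(hx,s.x,s.cost)
    # corners of the end: near edge y+8mm, far y-8
    print([ (proj(c,end(*s.x,hx,w))*1.5).round() for w in (.008,-.008)])
s=least_squares(lambda v:proj(c,plate(v[0],v[1],.0845))-np.array([252.5,316])/1.5,[.7,-.14],x_scale=[1,.1]); print('bail',s.x,s.cost)
for y in (-.133,-.137,-.141,-.145): print(y,'flange rim+stub',(proj(c,W(0,y,.112))*1.5).round(),(proj(c,W(.048,y,.08))*1.5).round(),'ring+-19 piv',(proj(c,W(-.058,y,.032))*1.5).round(), 'pipe flange back lip',(proj(c,W(.032,y+.01,.08))*1.5).round(),(proj(c,W(-.032,y+.01,.08))*1.5).round())
E
python3 g.py; python3 -c "
import cv2;a=cv2.imread('pics/w2.png')[230:400,230:540];cv2.imwrite('pics/w2c.png',cv2.resize(a,None,fx=2.5,fy=2.5,interpolation=2))"
```

```text
0.044 [ 1.10185267 -0.14392882] 0.0
[array([509., 352.]), array([507., 378.])]
0.046 [ 1.08415404 -0.14295208] 2.0194839173657902e-27
[array([509., 352.]), array([507., 378.])]
0.05 [ 1.05145347 -0.14110383] 1.4944180988506848e-26
[array([509., 351.]), array([507., 378.])]
bail [ 0.62539525 -0.13704512] 0.0
-0.133 flange rim+stub [388. 312.] [452. 299.] ring+-19 piv [318. 283.] pipe flange back lip [431. 286.] [344. 286.]
-0.137 flange rim+stub [388. 318.] [452. 304.] ring+-19 piv [318. 287.] pipe flange back lip [431. 291.] [344. 291.]
-0.141 flange rim+stub [388. 323.] [451. 309.] ring+-19 piv [319. 292.] pipe flange back lip [430. 296.] [344. 296.]
-0.145 flange rim+stub [388. 329.] [451. 314.] ring+-19 piv [319. 296.] pipe flange back lip [430. 301.] [344. 301.]
```

View pics/w2c.png

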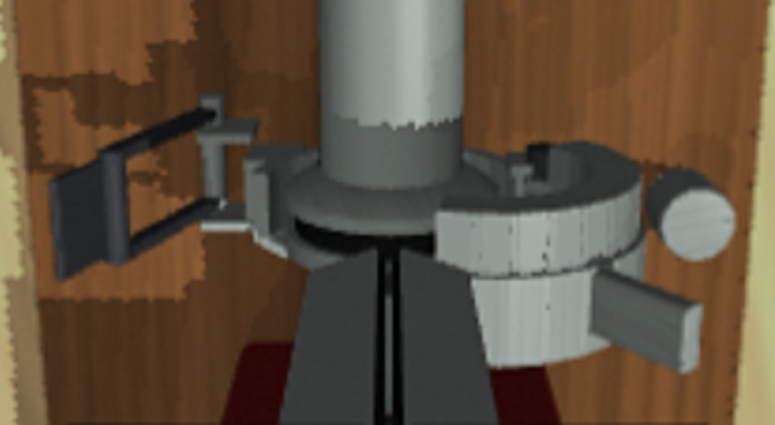

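Jaw about 1.08 with the tab at dy -0.142; bail about 0.62. I'll move the closed fingers behind the tab on its +x side.

```bash
python3 -m crank '{"xyz":[[-1.2,3,0],[-2.4,6,0],[-3.5,9.2,0],[-3.5,9.2,0],[-3.5,9.2,3],[-3.5,9.2,6],[-3.5,9.2,9],[-3.5,9.2,9],[-3.5,9.2,9],[-3.5,9.2,9]],"rotation":[[0,0,0],[0,0,0],[0,0,0],[0,0,0],[0,0,0],[0,0,0],[0,0,0],[0,0,0],[0,0,0],[0,0,0]]}'  && python3 -m crank '{"xyz":[[0,-0.6,0],[0,-1.2,0],[0,-1.8,0],[0,-2.4,0],[0,-3.0,0],[0,-3.0,0]],"rotation":[[0,0,0],[0,0,0],[0,0,0],[0,0,0],[0,0,0],[0,0,0]]}'
```

```text
t: 13.1
tool_pos: [0.6665, -0.1447, 0.3533]
tool_rot: [0.785, 0.619, 0.001, 0.002]
ft_force: [0.4, -0.2, 0.5]
width: 0.007
gripper_force: 0.0
t: 13.7
tool_pos: [0.6359, -0.1375, 0.3507]
tool_rot: [0.785, 0.619, -0.0, -0.0]
ft_force: [0.7, -0.3, -0.3]
width: 0.001
gripper_force: 0.1
```

```bash
python3 -m crank '{"xyz":[[0,-0.6,0],[0,-1.2,0],[0,-1.8,0],[0,-2.4,0],[0,-2.4,0]],"rotation":[[0,0,0],[0,0,0],[0,0,0],[0,0,0],[0,0,0]]}'
cat > w.py <<'E'
from h import *
import sys
im=viewer.grab_frame('wrist'); cv2.imwrite(f'pics/{sys.argv[1]}.png',cv2.resize(im[130:300,120:380,::-1],None,fx=2.5,fy=2.5,interpolation=2))
E
python3 w.py w3
```

```text
t: 14.2
tool_pos: [0.6125, -0.1318, 0.3502]
tool_rot: [0.785, 0.619, -0.001, -0.001]
ft_force: [0.4, -0.5, 0.5]
width: 0.005
gripper_force: 0.0
```

View pics/w3.png

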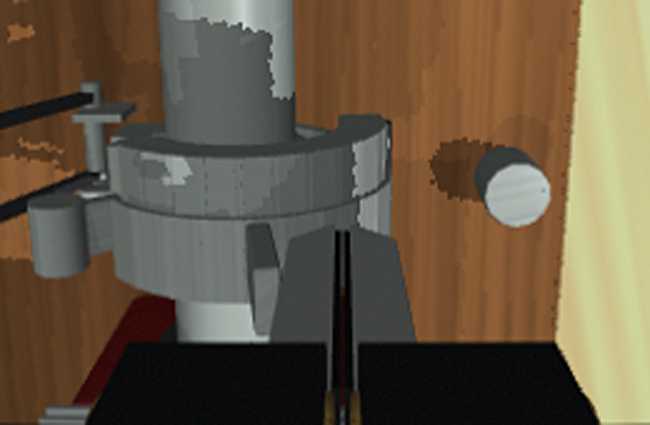

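The tab, at about (262,280) just left of the fingertip, is being pushed ahead of the finger and the ring is half closed. I'll continue along the arc, now going down as well.

```bash
python3 -m crank '{"xyz":[[0,-0.6,0],[0,-1.2,0.1],[0,-1.7,0.15],[0,-2.15,0.45],[0,-2.6,0.75],[0,-2.6,0.75]],"rotation":[[0,0,0],[0,0,0],[0,0,0],[0,0,0],[0,0,0],[0,0,0]]}'|grep -E "pos|for"; python3 -m crank '{"xyz":[[0,-0.3,0.25],[0,-0.6,0.5],[0,-0.6,0.5]],"rotation":[[0,0,0],[0,0,0],[0,0,0]]}'|grep -E "pos|for"
```

```text
tool_pos: [0.5874, -0.1258, 0.3426]
ft_force: [-0.4, 0.0, -0.1]
gripper_force: 0.0
tool_pos: [0.5819, -0.1245, 0.3376]
ft_force: [0.5, 0.1, -0.3]
gripper_force: 0.0
```

```bash
python3 -m crank '{"xyz":[[0,-0.3,0.3],[0,-0.55,0.55],[0,-0.55,0.55]],"rotation":[[0,0,0],[0,0,0],[0,0,0]]}'|grep -E "pos|for"; python3 w.py w4
```

```text
tool_pos: [0.5765, -0.1232, 0.332]
ft_force: [-0.2, -0.3, 0.0]
gripper_force: 0.0
```

View pics/w4.png

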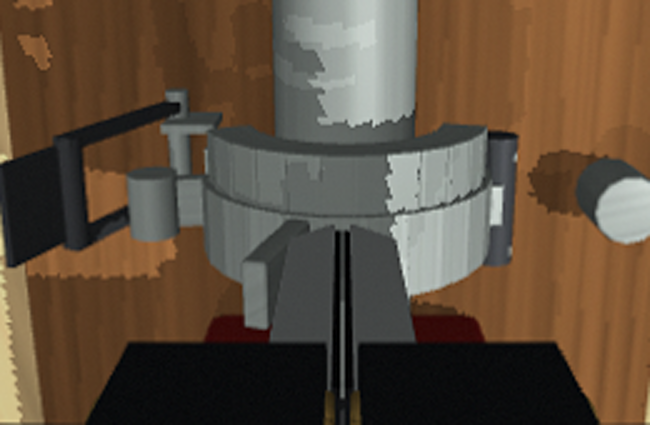

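The half ring is nearly shut, with the tab end at about (257,295) and the finger just behind it. I'll press on gradually.

```bash
python3 -m crank '{"xyz":[[0,-0.15,0.2],[0,-0.3,0.35],[0,-0.3,0.35]],"rotation":[[0,0,0],[0,0,0],[0,0,0]]}'|grep -E "pos|for"; python3 -m crank '{"xyz":[[0,-0.1,0.15],[0,-0.2,0.25],[0,-0.2,0.25]],"rotation":[[0,0,0],[0,0,0],[0,0,0]]}'|grep -E "pos|for"
```

```text
tool_pos: [0.5739, -0.1226, 0.3288]
ft_force: [0.3, -0.2, 0.4]
gripper_force: 0.1
tool_pos: [0.572, -0.1222, 0.3264]
ft_force: [0.1, -0.2, -0.7]
gripper_force: 0.2
```

```bash
python3 -m crank '{"xyz":[[0,-0.15,0.05],[0,-0.3,0.1],[0,-0.3,0.1]],"rotation":[[0,0,0],[0,0,0],[0,0,0]]}'|grep -E "pos|for"; python3 -m crank '{"xyz":[[0,-0.15,0.05],[0,-0.25,0.1],[0,-0.25,0.1]],"rotation":[[0,0,0],[0,0,0],[0,0,0]]}'|grep -E "pos|for"
```

```text
tool_pos: [0.5695, -0.1216, 0.3259]
ft_force: [3.7, -0.5, -1.2]
gripper_force: 1.3
tool_pos: [0.5676, -0.1211, 0.3253]
ft_force: [6.1, -1.9, -1.5]
gripper_force: 2.4
```

```bash
python3 -m crank '{"xyz":[[0,-0.1,0.1],[0,-0.2,0.15],[0,-0.2,0.15]],"rotation":[[0,0,0],[0,0,0],[0,0,0]]}'|grep -E "pos|for"; python3 -m crank '{"xyz":[[0,-0.1,0.0],[0,-0.2,0.05],[0,-0.2,0.05],[0,-0.2,0.05]],"rotation":[[0,0,0],[0,0,0],[0,0,0],[0,0,0]]}'|grep -E "pos|for"
```

```text
tool_pos: [0.5664, -0.1208, 0.3244]
ft_force: [6.8, -0.8, -0.7]
gripper_force: 3.3
tool_pos: [0.5653, -0.1206, 0.3244]
ft_force: [11.2, -2.0, -2.9]
gripper_force: 4.4
```

```bash
python3 -m crank '{"xyz":[[0,-0.05,0.05],[0,-0.1,0.1],[0,-0.1,0.1],[0,-0.1,0.1]],"rotation":[[0,0,0],[0,0,0],[0,0,0],[0,0,0]]}'|grep -E "pos|for"; python3 -m crank '{"xyz":[[0,-0.1,0.05],[0,-0.15,0.05],[0,-0.15,0.05],[0,-0.15,0.05]],"rotation":[[0,0,0],[0,0,0],[0,0,0],[0,0,0]]}'|grep -E "pos|for"
```

```text
tool_pos: [0.5647, -0.1204, 0.3239]
ft_force: [11.7, -1.7, -1.4]
gripper_force: 4.8
tool_pos: [0.5639, -0.1202, 0.3237]
ft_force: [13.5, -2.4, -2.6]
gripper_force: 5.6
```

```bash
cat > v.py <<'E'
from h import *
c=viewer.calibration('wrist'); im=viewer.grab_frame('wrist')
ex=np.array([.9723,-.2338]);ey=np.array([.2338,.9723]);o=np.array([.6101,.0152])+.0024*ex
W=lambda x,y,z: np.r_[o+x*ex+y*ey,z]
def rot(x,z,a): return x*np.cos(a)+z*np.sin(a), -x*np.sin(a)+z*np.cos(a)
hx=.047;u=np.array([np.cos(np.radians(115)),np.sin(np.radians(115))]); n=np.array([u[1],-u[0]])
def pt(p,y,a): x,z=rot(p[0]-hx,p[1],a); return W(hx+x,y,.08+z)
cr=(100,150);S=3
g=cv2.resize(im[150:330,100:360,::-1],None,fx=S,fy=S,interpolation=cv2.INTER_CUBIC).copy()
for a,col in ((-.04,(255,0,0)),(.05,(0,255,0)),(.2,(0,0,255))):
    for off in (-.003,.003):
        q=[((proj(c,pt(.07*u+off*n,-.142+w,a))-cr)*S+S/2).astype(int) for w in (.008,-.008)]
        cv2.line(g,tuple(map(int,q[0])),tuple(map(int,q[1])),col,1)
    for sx in (-.007,.007):
        q=[((proj(c,pt(np.array([-.056+sx,.002]),-.142+w,a))-cr)*S+S/2).astype(int) for w in (.009,-.009)]
        cv2.line(g,tuple(map(int,q[0])),tuple(map(int,q[1])),col,1)
    print(a,q)
cv2.imwrite('pics/v.png',g)
E
python3 v.py
```

```text
-0.04 [array([317, 143]), array([320, 212])]
0.05 [array([312, 153]), array([316, 225])]
0.2 [array([312, 172]), array([316, 247])]
```

View pics/v.png

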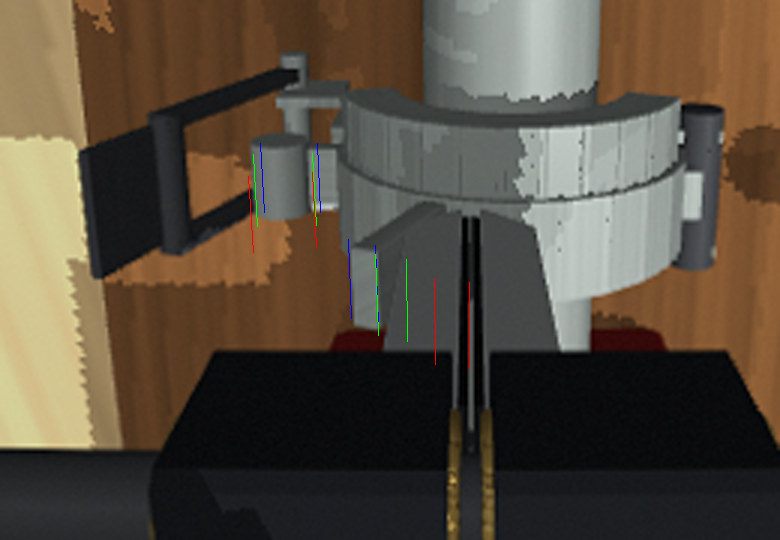

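The overlay matches the blue lines (jaw about -0.04 to 0) at both the tab (365,285) and the lug (280,180), so the ring is seated. Next I back off, go over the top, and get behind the latch plate on its -x side.

```bash
python3 -m crank '{"xyz":[[0,0.3,0],[0,0.6,0],[0,1.0,-0.5],[0,1.2,-3],[0,1.2,-6.5],[0,-3,-7],[0,-7,-7],[0,-10.7,-7],[0,-10.7,-7]],"rotation":[[0,0,0],[0,0,0],[0,0,0],[0,0,0],[0,0,0],[0,0,0],[0,0,0],[0,0,0],[0,0,0]]}'|grep -E "pos|for"; python3 -m crank '{"xyz":[[0,0,3],[0,0,6],[0,0,9.5],[0,0,9.5],[0,0,9.5]],"rotation":[[0,0,0],[0,0,0],[0,0,0],[0,0,0],[0,0,0]]}'|grep -E "pos|for"
cat > p.py <<'E'
from h import *
s=robot.get_state();d=s['tool_pos'][:2]-np.array([.6101,.0152]);f=s['ft_force']
ex=np.array([.9723,-.2338]);ey=np.array([.2338,.9723])
print('dx,dy',np.round([d@ex,d@ey],4),'z',s['tool_pos'][2].round(4),'Fex,Fey,Fz',np.round([f[:2]@ex,f[:2]@ey,f[2]],1),s['t'])
E
python3 p.py
```

```text
tool_pos: [0.4518, -0.0926, 0.3888]
ft_force: [-0.3, 0.6, -0.3]
gripper_force: 0.0
tool_pos: [0.4564, -0.0943, 0.2958]
ft_force: [0.6, -0.7, 0.9]
gripper_force: 0.0
dx,dy [-0.1238 -0.1424] z 0.2958 Fex,Fey,Fz [ 0.7 -0.6  0.9] 19.65
```

```bash
python3 -m crank '{"xyz":[[0,0.6,-0.3],[0,1.2,-0.3],[0,1.8,-0.3],[0,2.4,-0.3],[0,3.0,-0.3],[0,3.6,-0.3],[0,4.2,-0.3],[0,4.2,-0.3]],"rotation":[[0,0,0],[0,0,0],[0,0,0],[0,0,0],[0,0,0],[0,0,0],[0,0,0],[0,0,0]]}' >/dev/null; python3 p.py;  python3 -m crank '{"xyz":[[0,0.3,0],[0,0.5,0],[0,0.5,0]],"rotation":[[0,0,0],[0,0,0],[0,0,0]]}'>/dev/null; python3 p.py; python3 -m crank '{"xyz":[[0,0.3,0],[0,0.4,0],[0,0.4,0]],"rotation":[[0,0,0],[0,0,0],[0,0,0]]}'>/dev/null; python3 p.py
```

```text
dx,dy [-0.0795 -0.1426] z 0.3028 Fex,Fey,Fz [ 0.  -0.1 -0.1] 20.45
dx,dy [-0.0769 -0.1424] z 0.2987 Fex,Fey,Fz [-2.3  0.3  1.2] 20.75
dx,dy [-0.074  -0.1423] z 0.2984 Fex,Fey,Fz [-6.7 -0.4  5.5] 21.05
```

```bash
python3 -m crank '{"xyz":[[0,0.2,0],[0,0.3,0],[0,0.3,0]],"rotation":[[0,0,0],[0,0,0],[0,0,0]]}'>/dev/null; python3 p.py; python3 -m crank '{"xyz":[[0,0.2,0],[0,0.3,0],[0,0.3,0]],"rotation":[[0,0,0],[0,0,0],[0,0,0]]}'>/dev/null; python3 p.py
```

```text
dx,dy [-0.0709 -0.1423] z 0.2984 Fex,Fey,Fz [-5.4 -0.   4.2] 21.35
dx,dy [-0.0672 -0.1424] z 0.2983 Fex,Fey,Fz [-3.5  0.   0.3] 21.65
```

```bash
python3 -m crank '{"xyz":[[0,0.2,0],[0,0.4,0],[0,0.4,0]],"rotation":[[0,0,0],[0,0,0],[0,0,0]]}'>/dev/null; python3 p.py; python3 -m crank '{"xyz":[[0,0.2,0],[0,0.3,0],[0,0.3,0]],"rotation":[[0,0,0],[0,0,0],[0,0,0]]}'>/dev/null; python3 p.py;python3 -m crank '{"xyz":[[0,0.2,0],[0,0.3,0],[0,0.3,0]],"rotation":[[0,0,0],[0,0,0],[0,0,0]]}'>/dev/null; python3 p.py
```

```text
dx,dy [-0.062  -0.1425] z 0.2994 Fex,Fey,Fz [-0.3 -0.5 -0.9] 21.95
dx,dy [-0.0599 -0.1425] z 0.2993 Fex,Fey,Fz [-3.6 -0.3  2.6] 22.25
dx,dy [-0.0584 -0.1424] z 0.2992 Fex,Fey,Fz [-9.9 -0.6  8.5] 22.55
```

Snapped over: the force dropped to zero, then came up against a hard stop at the predicted a≈0. I'll back off, go up, and check numerically.

```bash
python3 -m crank '{"xyz":[[0,-0.5,0],[0,-1.5,0],[0,-2.5,0],[0,-3,-3],[0,-3,-7],[0,-1,-11],[2,2,-14],[3.5,5,-14],[3.5,5,-14],[3.5,5,-14],[3.5,5,-14]],"rotation":[[0,0,0],[0,0,0],[0,0,0],[0,0,0],[0,0,0],[0,0,0],[0,0,0],[0,0,0],[0,0,0],[0,0,0],[0,0,0]]}'>/dev/null; python3 p.py
cat > q.py <<'E'
from h import *
exec(open('v.py').read().split("cr=(")[0].split('\n',1)[1])
for k in ('bail','jaw','tailpipe_mid'):
    for r in silhouettes('wrist',k)[:2]:
        x,y,w,h=r['rect'];print(k,round(r['p'],2),'cols',round(x-w/2),round(x+w/2),'rows',round(y-h/2),round(y+h/2))
def pl(a,rr,w): t=.194-a; return W(-.058+rr*np.sin(t),-.142+w,.032+rr*np.cos(t))
for a in (0,.11,.25,.6): print('bail',a,[proj(c,pl(a,r,w)).round() for r in (.0845,.06) for w in (.015,-.015)])
for a in (-.04,0,.1,.25): print('jaw',a,'tab',[proj(c,pt(.07*u,-.142+w,a)).round() for w in (.008,-.008)],'lug',[proj(c,pt(np.array([-.063,.002]),-.142+w,a)).round() for w in (.009,-.009)])
print('pipe end for mid y',[(round(m,3),proj(c,W(0,m+.1,.101)).round()) for m in (-.043,-.033)])
print([ (r['p'],r['location']) for r in pinpoint('wrist','tailpipe_mid')[:1]], proj(c,W(0,-.043,.08)))
E
python3 q.py
```

```text
dx,dy [-0.0078 -0.1077] z 0.4381 Fex,Fey,Fz [0.6 0.3 0.1] 23.65
bail 0.83 cols 212 223 rows 180 227
jaw 0.91 cols 205 312 rows 185 236
tailpipe_mid 0.58 cols 242 290 rows 0 192
tailpipe_mid 0.58 cols 26 148 rows 329 358
bail 0 [array([225., 203.]), array([226., 231.]), array([223., 197.]), array([223., 223.])]
bail 0.11 [array([216., 204.]), array([217., 232.]), array([217., 197.]), array([217., 223.])]
bail 0.25 [array([204., 204.]), array([205., 232.]), array([209., 197.]), array([210., 223.])]
bail 0.6 [array([177., 202.]), array([179., 229.]), array([191., 196.]), array([192., 222.])]
jaw -0.04 tab [array([233., 219.]), array([233., 235.])] lug [array([209., 199.]), array([210., 214.])]
jaw 0 tab [array([235., 220.]), array([236., 236.])] lug [array([209., 200.]), array([209., 215.])]
jaw 0.1 tab [array([242., 223.]), array([242., 239.])] lug [array([208., 203.]), array([209., 219.])]
jaw 0.25 tab [array([255., 227.]), array([255., 244.])] lug [array([209., 207.]), array([209., 224.])]
pipe end for mid y [(-0.043, array([268.,   5.])), (-0.033, array([268.,  -7.]))]
[(0.81, [74.4, 332.8])] [266.417018   116.13380128]
```

```bash
cat > r.py <<'E'
from h import *
exec(open('v.py').read().split("cr=(")[0].split('\n',1)[1])
m=silhouettes('wrist','bail')[0]['pixels']
for row in range(182,230,5):
    x=np.where(m[row])[0]; print(row,(x.min(),x.max()) if len(x) else None, ['%d'%im[row,k].mean() for k in range(208,234,2)])
def pl(a,rr,w,t): th=.194-a; return W(-.058+rr*np.sin(th)+t*np.cos(th),-.142+w,.032+rr*np.cos(th)-t*np.sin(th))
for a in (0,.06,.12): print(a,[[proj(c,pl(a,r,-.005,t)).round(1).tolist() for t in (-.0015,.0015)] for r in (.0845,.06)])
E
python3 r.py
```

```text
182 (np.int64(212), np.int64(217)) ['54', '52', '71', '14', '14', '34', '44', '50', '57', '56', '58', '51', '50']
187 (np.int64(214), np.int64(218)) ['55', '51', '51', '15', '18', '17', '51', '50', '51', '36', '49', '50', '49']
192 (np.int64(212), np.int64(220)) ['55', '52', '69', '112', '19', '19', '19', '46', '49', '48', '71', '67', '86']
197 (np.int64(215), np.int64(221)) ['51', '49', '49', '50', '20', '32', '57', '36', '87', '82', '67', '67', '103']
202 (np.int64(215), np.int64(222)) ['86', '94', '100', '93', '18', '53', '27', '27', '89', '51', '61', '67', '79']
207 (np.int64(215), np.int64(221)) ['83', '94', '101', '94', '18', '68', '16', '27', '86', '50', '67', '81', '81']
212 (np.int64(216), np.int64(221)) ['80', '93', '99', '95', '23', '40', '22', '9', '134', '51', '67', '81', '78']
217 (np.int64(216), np.int64(221)) ['87', '86', '53', '58', '24', '39', '30', '41', '55', '55', '68', '83', '46']
222 (np.int64(216), np.int64(221)) ['83', '95', '68', '56', '30', '37', '32', '50', '53', '52', '63', '132', '133']
227 (np.int64(218), np.int64(220)) ['75', '58', '55', '56', '55', '48', '66', '54', '52', '53', '50', '125', '127']
0 [[[223.0, 222.0], [225.9, 221.8]], [[220.9, 214.2], [223.7, 214.1]]]
0.06 [[[218.0, 222.2], [220.9, 222.1]], [[217.6, 214.4], [220.4, 214.3]]]
0.12 [[[212.9, 222.4], [215.9, 222.3]], [[214.3, 214.5], [217.0, 214.4]]]
```

The image leaves the bail angle ambiguous (about 0 to 0.05), so I'll touch the plate again to confirm it sits on its stop.

```bash
python3 -m crank '{"xyz":[[-1.5,-4,0],[-3.5,-8.2,0],[-3.5,-8.2,0],[-3.5,-8.2,4.5],[-3.5,-8.2,9],[-3.5,-8.2,13.7],[-3.5,-8.2,13.7],[-3.5,-8.2,13.7]],"rotation":[[0,0,0],[0,0,0],[0,0,0],[0,0,0],[0,0,0],[0,0,0],[0,0,0],[0,0,0]]}' >/dev/null; python3 p.py; python3 -m crank '{"xyz":[[0,0.6,0],[0,1.2,0],[0,1.8,0],[0,2.2,0],[0,2.2,0],[0,2.2,0]],"rotation":[[0,0,0],[0,0,0],[0,0,0],[0,0,0],[0,0,0],[0,0,0]]}' >/dev/null; python3 p.py; for i in 1; do python3 -m crank '{"xyz":[[0,0.2,0],[0,0.3,0],[0,0.3,0]],"rotation":[[0,0,0],[0,0,0],[0,0,0]]}' >/dev/null; python3 p.py;python3 -m crank '{"xyz":[[0,0.2,0],[0,0.3,0],[0,0.3,0]],"rotation":[[0,0,0],[0,0,0],[0,0,0]]}' >/dev/null; python3 p.py; done
```

```text
dx,dy [-0.0882 -0.1424] z 0.3024 Fex,Fey,Fz [0.4 0.2 0.3] 24.8
dx,dy [-0.0667 -0.1424] z 0.3023 Fex,Fey,Fz [0.1 1.  0.2] 25.4
dx,dy [-0.0638 -0.1424] z 0.3021 Fex,Fey,Fz [ 0.1 -0.7 -0.5] 25.7
dx,dy [-0.0606 -0.1425] z 0.3022 Fex,Fey,Fz [-0.8 -0.4  0.6] 26.0
```

```bash
for i in 1; do python3 -m crank '{"xyz":[[0,0.2,0],[0,0.3,0],[0,0.3,0]],"rotation":[[0,0,0],[0,0,0],[0,0,0]]}' >/dev/null; python3 p.py;python3 -m crank '{"xyz":[[0,0.2,0],[0,0.3,0],[0,0.3,0]],"rotation":[[0,0,0],[0,0,0],[0,0,0]]}' >/dev/null; python3 p.py; python3 -m crank '{"xyz":[[0,0.2,0],[0,0.2,0],[0,0.2,0]],"rotation":[[0,0,0],[0,0,0],[0,0,0]]}' >/dev/null; python3 p.py; done
```

```text
dx,dy [-0.0587 -0.1424] z 0.3019 Fex,Fey,Fz [-3.8 -0.2  4. ] 26.3
dx,dy [-0.0571 -0.1424] z 0.3018 Fex,Fey,Fz [-11.7  -1.3  10.3] 26.6
dx,dy [-0.056  -0.1423] z 0.3018 Fex,Fey,Fz [-16.2  -0.7  12.6] 26.9
```

The touch shows the same stop position and steep stiffness. Calibrated on the lug contact at 0.25, this gives a bail angle of about 0.01. I'll retreat and hand in.

```bash
python3 -m crank '{"xyz":[[0,-0.6,0],[0,-1.5,0],[0,-3,0],[0,-4,-3],[0,-4,-7],[0,-4,-11],[0,-4,-14],[0,-4,-14],[0,-4,-14],[0,-4,-14],[0,-4,-14]],"rotation":[[0,0,0],[0,0,0],[0,0,0],[0,0,0],[0,0,0],[0,0,0],[0,0,0],[0,0,0],[0,0,0],[0,0,0],[0,0,0]]}'>/dev/null; python3 p.py
python3 -c "
from cell import robot
print(robot.finish_job())"
```

```text
dx,dy [-0.0933 -0.1424] z 0.44 Fex,Fey,Fz [0.1 0.1 0.5] 28.0
the job is handed in; nothing more can be done
None
```

I handed the job in at about 28 s of the 70 s allowed: the tailpipe was bedded at about 11 N, the ring is seated and the latch snapped over centre, by touch and camera estimate (no result came back), and no other bench items were touched.

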